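Bolt the medicine case shut

TASK

Lock the medicine case: slide the spring-loaded barrel bolt on its lid across to the far end of its slot, then, without letting it spring back, turn its ball handle down towards the robot into the notch until it is fully home, and let go. Feel your way and never force the handle against the barrel: push and turn it there only gently, and do not disturb the label roll, the bottle and the forceps lying on and round the case.

Things in the scene. Friction and masses are not known exactly. Their poses are not given: they have to be found in the camera images.
- case: medicine case: white box 170 x 260 x 73 mm with a steel top, fixed to the worktop. Origin: centre of its underside; x points away from its front (front = -x, towards the robot), y to its left, z up. On its top lies a steel barrel bolt, its axis along the case's y.
- bolt_axis (a point): fixed point on the bolt's axis where the handle's foot stands at travel 0: case x -15, y +69, z 96 mm. From here the bolt slides along the case's -y in a slotted barrel: an open channel round the axis, 26 mm wide over its two walls, which rise to 112 mm above the worktop, with a strap to 117 mm at its +y end.
- staple (a point): top of the fixed steel staple (28 mm wide, 16 mm along y) under which the nose of the bolt passes, at case y -55 mm, 109 mm above the worktop.
- knob (a point): centre of the black 18 mm ball on the handle, an 8 mm rod square to the bolt axis; 50 mm from the axis. Handle upright: ball 146 mm above the worktop. Handle home: ball 49 mm in front (case -x) of the axis, 108 mm above the worktop, 35 mm above the case's top. Pinched along the case's y, the ball can turn between fingers that stay upright.
- bolt (a joint): travel of the bolt (m) along the case's -y; 0 = drawn back; starts at 0 to 0.012. A spring pulls it back (2.5 N + 50 N per m, 1 N friction): let go with the handle up, it springs back. The handle rod meets the firm end of the slot (12 N per mm) somewhere between 0.038 and 0.068: the barrel was screwed on by hand, so this differs from case to case and must be felt.
- handle (a joint): angle (rad): 0 = upright, positive = turned down to the case's front (-x); starts -0.25 to 0.2, stays where left (friction 0.1 N m). The 10 mm wide notch in the barrel's front wall begins flush with the slot's end: the 8 mm rod goes down into it only at the end or up to 2 mm short; elsewhere the wall stops it at about 0.35. Home it reads 1.33 to 1.35.
- label_roll: white roll of labels, 64 x 64 x 32 mm, lying loose on the case's top behind the barrel; origin: centre of its underside. Leave it alone.
- saline_bottle: small white bottle with blue cap, 45 mm across, 80 mm high, standing loose on the worktop at the right (-y) end of the case; origin: centre of its underside. Leave it alone.
- forceps: steel forceps, 15 x 124 x 8 mm, lying loose on the worktop in front of the case; origin: centre of its underside. Leave it alone.
- rod: the handle's rod, steel, 8 mm thick; origin on the bolt's axis at the handle's foot, z along the rod to the ball. It must not be pressed on the barrel (end and walls of the slot, edges of the notch) with more than 15 N. Turned down beside the notch it meets the top of the wall 19 mm from the axis, where a push at the ball bears about 2.6 times as hard.

How it is judged (in metres and radians):
On the way:
1. the bolt is slid across at least 34 mm with its handle still up (less than 0.5 rad) (value of joint bolt above 0.034 m and value of joint handle below 0.5 rad), for 0.1 s.
At the end, for the whole second after the job is handed in: the handle is turned down at least 1.25 rad into the notch, which holds the bolt at least 34 mm across, at rest (value of joint handle above 1.25 rad and value of joint bolt above 0.034 m and velocity of joint bolt below 0.01 m/s); the robot touches nothing.
It fails at once if the handle's rod is pressed on the barrel with more than 15 N (contact force between rod and anything else above 15 N).
It fails at once if the label roll is moved by more than 15 mm (distance of label_roll from where it was at the start of the episode above 0.015 m).
It fails at once if the saline bottle is moved by more than 15 mm (distance of saline_bottle from where it was at the start of the episode above 0.015 m).
It fails at once if the forceps are moved by more than 15 mm (distance of forceps from where it was at the start of the episode above 0.015 m).
It also fails if it takes over 54 s, if anything falls off the work surface, if the arm or the gripper's body presses on something with over 40 N, if the wrist force passes 120 N, or if a joint passes its speed limit or range.

ROBOT

A 7-joint arm with a two-finger parallel gripper is mounted at the origin on a cart in front of the work surface, level with it; the furniture and walls round the work are solid. World frame = base frame: x ahead of the robot, y to its left, z up, the work surface at z = 0. Lengths are in mm, angles in rad, forces in N, time in s.
With the tool pointing down it reaches from about 400 to 850 mm from the base axis. Payload 4.5 kg.
Tool frame: the origin (TCP) lies at the very end of the fingers, on their centre line; the grasp point (between the pads) lies 19 mm behind it; z points along the fingers, x is the direction in which the jaws open and shut, and the axes are right-handed (so a half turn about z gives the same grasp; the last joint's range is limited). The gripper opens to 85 mm and grips with 20 to 120 N. Pads are 22 mm wide; open, the fingers measure 114 mm over their backs; the gripper's body (76 mm by 85 mm) begins 54 mm behind the grasp point. The pads swing forward as they close: fully open they stand 13 mm farther back than shut.
Start: joints at [1.322, 0.689, -0.195, 1.565, 0.157, 0.902, -0.215], TCP at [174.432, -600.19, 231.317] pointing down, gripper open.
Joint ranges: [-3.01, 3.01], [-0.46, 2.08], [-1.47, 1.51], [0.13, 2.56], [-1, 4.14], [0.04, 2.09], [-2.66, 2.66]. Speed limits (rad/s): [2.57, 2.57, 3.14, 3.14, 3.14, 3.14, 3.14].

INTERFACE

Orientations are given as a unit quaternion [x, y, z, w].
In Python, from rig import get_obs, snapshot, camera_info, hand_in, find_in, silhouettes gives the robot as it stands.
- The arm moves only by the tool arm_command, never from a script. Its argument "targets" is one flat list of numbers, 5 for each row, row after row: the closure, from -1 (fully open) to 1 (shut), then the shift along the tool's x, y, z in mm, then the turn about the tool's z in rad. A call has 1 to 20 rows; each row shifts and turns the commanded pose from where the row before left it, along the tool's axes as they then stand; what a row does not reach is not made up. A row lasts 1/12 s, in which the tool goes at most 41.7 mm and 7.16 degrees, less where a joint would pass 70% of its speed; a pose out of reach is approached as far as the arm can. A call with a gripper value outside its range is refused whole. The fingers move at their own pace and stop on an object; "force" is the grip in N (left out, the last holds). Time passes only in rows, so rows that do not move let the fingers close. It gives the time, the measured TCP pose, the force and the opening at its end, in the units of the state.
- get_obs(): the state, without advancing time (a new reading comes with each control period).
- snapshot(name): name is "scene" or "top" or "wrist"; returns the picture (420x560x3 uint8, blue, green, red); there is no depth.
- camera_info(name): a dict with "vfov" (degrees; the focal length in pixels is half the picture's height over the tangent of half this angle, whatever the lens; pixels are square), "cx", "cy" (the principal point, pixels), "camera_from_world" (4x4, takes a point from world to camera coordinates); the wrist camera has in their place "hand_eye" (4x4, takes a point from camera to tool coordinates, whose origin is the TCP and whose axes are the tool frame's). Camera axes: x right, y up, looking along -z (the intrinsics and any distortion apply to the point x, -y, -z); pixel columns grow to the right and rows downward; lengths in mm; the calibration is good to about 2 mm. A picture is of the moment at which its call begins: read the wrist's pose just before it. camera_info takes no time and is no camera call.
- hand_in(): hands the job in, once; it reports no verdict.
Trained networks look in the newest picture that a camera, given by its name, has taken for a name from the list of things; names that differ only in an ending like _2 or _b are one class to them, and where a whole thing is asked for, a point or a joint stands for the part that bears it (a point fixed in the world has none). Each returns a list of dicts, best first, with "score" (0 to 1); they miss things now and then, are a little off and sometimes report something else, mostly with a low value. They report only what shows in the picture. A call takes as long as a camera call.
- find_in(camera, thing): "box" ([left, top, right, bottom] in pixels, round what is visible of it).
- silhouettes(camera, thing): "mask" (420x560 bool, what is visible of it) and "box" ([left, top, right, bottom] in pixels, round what is visible of it).
The state is a dict: "time": time; "qpos": joint angles; "qd": joint speeds; "tau": joint torques, N m; "tcp_pos": TCP position; "tool_rot": TCP orientation; "contact_force": force on the tool from outside, world axes, zero at the start; "wrist_torque": the same for the moment, N m; "opening": finger opening in mm.
Only numpy, scipy, OpenCV 4.12 (cv2) and the standard library are available. Lean on these libraries where they do the work, as an engineer would, in place of code of your own. Each camera call takes 0.05 s, during which the arm holds its last target. There are 200 camera calls.

## Working session

There is one attempt and no reset: what is moved stays moved. The work goes in short steps, Python scripts to look and compute and a tool call to move; the robot and the scene stay as the last step left them, time stands still between calls to the robot, and variables do not carry over. Pictures are saved under pics/ and viewed, about 8 in all and at most 12, crops included, and the job is handed in when it is done.

Besides the shell and the picture viewer there is one more tool, called as name(argument=value, ...), one argument or row to a line, values as JSON. arm_command: Moves the arm, as the interface text tells. Its arguments: {"type":"object","properties":{"targets":{"type":"array","items":{"type":"number"}},"force":{"type":"number"}},"required":["targets"]}

```bash
mkdir -p pics; ls; python3 - <<'E'
from rig import *
import cv2,numpy as np
o=get_obs();print(o)
for n in("scene","top"):
    im=snapshot(n);cv2.imwrite(f"pics/{n}0.png",im);c=camera_info(n);print(n,c)
    for t in("knob","case","label_roll","saline_bottle","forceps","rod"):
        print(n,t,[(round(d["score"],2),np.round(d["box"],1).tolist()) for d in find_in(n,t)[:2]])
print(camera_info("wrist"))
a=cv2.imread("pics/scene0.png");b=cv2.imread("pics/top0.png")
E
```

```text
pics
{'time': 0.0, 'qpos': array([ 1.32182555,  0.689996  , -0.19452166,  1.56637363,  0.15729537,
        0.9024896 , -0.21508104]), 'qd': array([-8.75608704e-04, -4.83918458e-04,  2.78425841e-04, -6.80322935e-04,
       -1.06009308e-03, -7.39129237e-06, -5.81075866e-04]), 'tau': array([ 3.98060620e-04, -5.39605200e+01, -1.26622953e+00, -1.58544660e+01,
        9.12734511e-03,  9.39043210e-03, -9.46108855e-06]), 'tcp_pos': array([ 174.1568873 , -599.55460475,  230.46885763]), 'tool_rot': array([ 7.99725586e-01, -6.00364979e-01, -7.85844782e-04, -5.10867175e-04]), 'contact_force': array([0.83953638, 0.01839478, 0.39056269]), 'wrist_torque': array([-0.00525522,  0.03784318, -0.03181916]), 'opening': 85.27812977196669}
scene {'vfov': 57.11467639043367, 'cx': 274.8618035242048, 'cy': 212.1952180160293, 'camera_from_world': array([[ 4.50839236e-01, -8.92544768e-01, -1.03836591e-02,
        -3.13012601e+02],
       [ 4.75968315e-01,  2.30545872e-01,  8.48706524e-01,
        -3.45083061e+02],
       [-7.55114658e-01, -3.87572494e-01,  5.28762154e-01,
        -4.86340864e+02],
       [ 0.00
[... 803 characters left out ...]
p knob []
top case [(0.71, [213.5, 138.4, 350.2, 245.7])]
top label_roll [(0.61, [223.5, 155.3, 260.6, 188.5])]
top saline_bottle [(0.67, [350.7, 177.6, 376.8, 197.9]), (0.63, [241.3, 199.4, 251.8, 207.9])]
top forceps [(0.65, [237.6, 190.9, 290.4, 209.1])]
top rod []
{'vfov': 68.8785296525775, 'cx': 285.5614507196002, 'cy': 214.67097547806782, 'hand_eye': array([[ 9.99998615e-01, -1.54436004e-03, -6.21177110e-04,
         7.89818048e-01],
       [-1.65633947e-03, -9.60296813e-01, -2.78975425e-01,
        -7.06477148e+01],
       [-1.65675901e-04,  2.78976067e-01, -9.60298041e-01,
        -1.44743869e+02],
       [ 0.00000000e+00,  0.00000000e+00,  0.00000000e+00,
         1.00000000e+00]])}
```

```bash
python3 - <<'E'
import cv2,numpy as np
a=cv2.imread("pics/scene0.png");b=cv2.imread("pics/top0.png")
A=cv2.resize(a[165:305,180:380],None,fx=4,fy=4,interpolation=cv2.INTER_CUBIC)
B=cv2.resize(b[120:270,190:390],None,fx=4,fy=4,interpolation=cv2.INTER_CUBIC)
cv2.imwrite("pics/sc.png",A);cv2.imwrite("pics/tc.png",B)
E
```

```text
(no output)
```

View pics/tc.png

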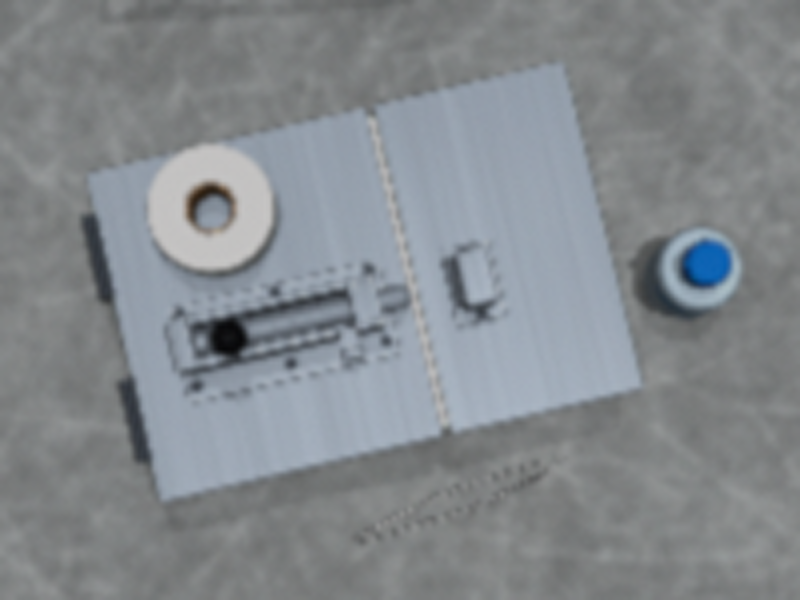

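View pics/sc.png

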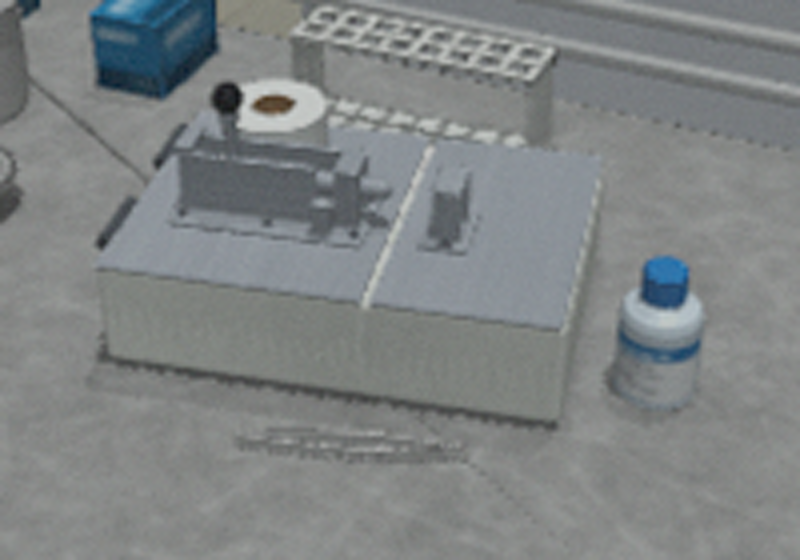

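```bash
cat > h.py <<'E'
import numpy as np,cv2
from rig import *
from scipy.optimize import least_squares
from scipy.spatial.transform import Rotation as R
def cam(n,obs=None):
    c=camera_info(n);f=210/np.tan(np.radians(c["vfov"]/2))
    if n=="wrist":
        T=np.eye(4);T[:3,:3]=R.from_quat(obs["tool_rot"]).as_matrix();T[:3,3]=obs["tcp_pos"]
        M=np.linalg.inv(T@c["hand_eye"])
    else: M=c["camera_from_world"]
    return M,f,c["cx"],c["cy"]
def proj(C,p):
    M,f,cx,cy=C;q=np.atleast_2d(p)@M[:3,:3].T+M[:3,3]
    return np.c_[cx+f*q[:,0]/-q[:,2],cy-f*q[:,1]/-q[:,2]]
def ray(C,uv,z):
    M,f,cx,cy=C;d=M[:3,:3].T@np.array([(uv[0]-cx)/f,-(uv[1]-cy)/f,-1]);o=-M[:3,:3].T@M[:3,3]
    return o+d*(z-o[2])/d[2]
def world(pose,p):
    x,y,a=pose;p=np.atleast_2d(p);c,s=np.cos(a),np.sin(a)
    return np.c_[x+c*p[:,0]-s*p[:,1],y+s*p[:,0]+c*p[:,1],p[:,2]]
E
python3 - <<'E'
from h import *
C=cam("top");S=cam("scene")
t=np.array([[88,175],[563,64],[640,385],[160,500]])/4+[190,120]
m=np.array([[85,130,73],[85,-130,73],[-85,-130,73],[-85,130,73]])
s=np.array([[600,155],[565,328],[98,267],[557,425],[105,355]])/4+[180,165]
ms=np.array([[85,-130,73],[-85,-130,73],[-85,130,73],[-85,-130,0],[-85,130,0]])
for nm,fn in(("top",lambda p:(proj(C,world(p,m))-t).ravel()),("scene",lambda p:(proj(S,world(p,ms))-s).ravel()),("both",lambda p:np.r_[(proj(C,world(p,m))-t).ravel(),(proj(S,world(p,ms))-s).ravel()])):
    r=least_squares(fn,[600,0,.2]);print(nm,r.x,np.round(r.fun,1))
P=r.x
k=np.array([228,337])/4+[190,120]
kw=ray(C,k,146);print("knob top@146",kw)
ax=world(P,[-15,69,96]);print("axis",ax)
def cs(w):
    d=w[:2]-P[:2];c,s_=np.cos(P[2]),np.sin(P[2]);return c*d[0]+s_*d[1],-s_*d[0]+c*d[1]
print("knob in case",cs(kw))
print("proj knob scene",(proj(S,kw)-[180,165])*4,"seen 228,98")
for u in [(338,345),(355,345),(462,275)]: print(u,cs(ray(C,np.array(u)/4+[190,120],112)))
E
```

```text
top [ 5.97743270e+02 -3.91169391e+01  2.27977674e-01] [-1.5  1.   1.3  0.2  1.6 -0.6 -1.6 -0.5]
scene [ 5.95911908e+02 -3.81146117e+01  2.32093526e-01] [ 1.1 -0.2  0.4 -1.9 -2.  -2.4  0.6  1.3 -0.2  2. ]
both [ 5.97077128e+02 -3.85462230e+01  2.28064060e-01] [-1.7  1.3  1.1  0.5  1.4 -0.3 -1.8 -0.2  1.6 -0.2  0.7 -2.  -1.5 -2.8
  0.8  1.2  0.2  1.6]
knob top@146 [562.79312168  23.65005458 146.        ]
axis [[566.86518151  25.27570349  96.        ]]
knob in case (np.float64(-19.334164030870554), np.float64(68.33710648683233))
proj knob scene [[229.53611676  93.33009073]] seen 228,98
(338, 345) (np.float64(-32.410974424847105), np.float64(18.770412012190175))
(355, 345) (np.float64(-34.33223737310458), np.float64(10.60347344590544))
(462, 275) (np.float64(-12.67644584987839), np.float64(-48.76625618477771))
```

arm_command(
  targets=[-1,0,0,0,0.056,-1,-26,-26,0,0,-1,-26,-26,0,0,-1,-26,-26,0,0,-1,-26,-26,0,0,-1,-26,-26,0,0,-1,-26,-26,0,0,-1,-26,-26,0,0,-1,-26,-26,0,0,-1,-26,-26,0,0,-1,-26,-26,0,0,-1,-26,-26,0,0,-1,-26,-26,0,0],
  force=30,
)

```text
time: 1.78
tcp_pos: [409.2, -224.5, 231.6]
tool_rot: [0.783, -0.623, 0.0, -0.0]
contact_force: [1.2, 0.0, -0.3]
opening: 85.5
```

arm_command(
  targets=[-1,-26,-26,0,0,-1,-26,-26,0,0,-1,-26,-26,0,0,-1,-26,-26,0,0,-1,-26,-26,0,0,-1,-26,-26,0,0,-1,-26,-26,0,0,-1,-26,-26,0,0,-1,0,0,20,0,-1,0,0,20,0,-1,0,0,0,0,-1,0,0,0,0],
)

```text
time: 2.78
tcp_pos: [563.4, 23.1, 190.7]
tool_rot: [0.783, -0.623, -0.001, 0.001]
contact_force: [-0.6, 0.2, 0.3]
opening: 85.2
```

```bash
python3 - <<'E'
from h import *
o=get_obs();im=snapshot("wrist");np.save("o1.npy",o,allow_pickle=True)
print(o["tcp_pos"],o["tool_rot"],o["contact_force"],np.abs(o["qd"]).max())
for t in("knob","rod","label_roll"):print(t,[(round(d["score"],2),np.round(d["box"],1).tolist()) for d in find_in("wrist",t)[:2]])
cv2.imwrite("pics/w1.png",im)
cv2.imwrite("pics/w1b.png",cv2.resize(im,(800,600),interpolation=cv2.INTER_CUBIC))
E
```

```text
[563.41594998  23.14192869 190.72280707] [ 7.82565285e-01 -6.22567285e-01 -7.34981625e-04  1.00504073e-03] [-0.60365158  0.19778527  0.34726812] 0.03285952070539077
knob [(0.79, [269.9, 209.3, 302.1, 256.0])]
rod [(0.64, [278.5, 210.4, 288.1, 226.0])]
label_roll [(0.86, [245.4, 81.9, 330.7, 172.5])]
```

View pics/w1b.png

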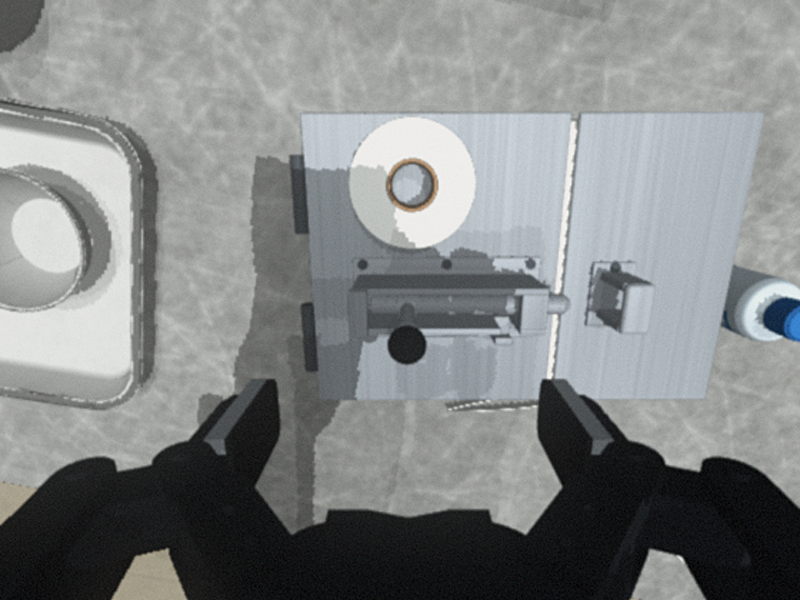

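```bash
python3 - <<'E'
from h import *
im=cv2.imread("pics/w1.png")[185:265,235:405]
cv2.imwrite("pics/w1c.png",cv2.resize(im,None,fx=4.7,fy=4.7,interpolation=cv2.INTER_CUBIC))
o=get_obs();C=cam("wrist",o)
k=ray(C,(284.9,241.5),146);print("knob",k)
P=[597.08,-38.55,.228]
R_=R.from_quat(o["tool_rot"]).as_matrix()
def cs(w):
    d=w[:2]-P[:2];c,s=np.cos(P[2]),np.sin(P[2]);return np.round([c*d[0]+s*d[1],-s*d[0]+c*d[1]],1)
print(cs(k),"tool",R_.T@(k-o["tcp_pos"]))
# case corners fit in wrist
t=np.array([[302,113],[762,113],[706,398],[321,400]])/(800/560)
m=np.array([[85,130,73],[85,-130,73],[-85,-130,73],[-85,130,73]])
r=least_squares(lambda p:(proj(C,world(p,m))-t).ravel(),P);print(r.x,np.round(r.fun,1));P=r.x
print("axis",world(P,[-15,69,96]),"knob",cs(k))
for u in [(495,330),(515,330),(524,300)]: print(u,cs(ray(C,np.array(u)/(800/560),112)))
E
```

```text
knob [561.73225418  21.64481985 146.        ]
[-20.8  66.6] tool [ 0.51277806  3.52633678 46.56491711]
[ 5.99641150e+02 -4.17987941e+01  2.29805400e-01] [-1.3  3.7  1.9  2.9  1.3 -3.8 -2.  -4.5]
axis [[569.31811418  21.97042636  96.        ]] knob [-22.5  70.4]
(495, 330) [-27.   22.5]
(515, 330) [-27.   11.6]
(524, 300) [-10.1   7.9]
```

View pics/w1c.png

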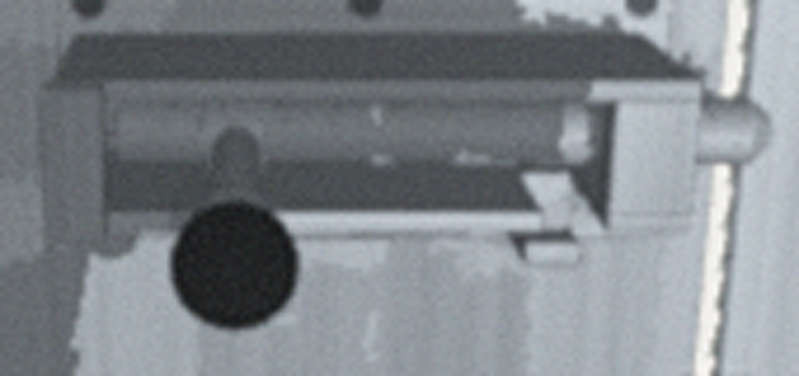

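arm_command(
  targets=[-1,1.5,2.5,15,0,-1,0,0,20,0,-1,0,0,20,0,-1,0,0,10,0,-1,0,0,0,0,-1,0,0,0,0],
  force=20,
)

```text
time: 3.48
tcp_pos: [562.4, 21.2, 126.8]
tool_rot: [0.782, -0.623, 0.0, -0.0]
contact_force: [-0.0, -0.1, 0.8]
opening: 85.7
```

```bash
python3 - <<'E'
from h import *
o=get_obs();im=snapshot("wrist")
print(o["tcp_pos"],o["tool_rot"],o["contact_force"],np.abs(o["qd"]).max())
for t in("knob",):print(t,[(round(d["score"],2),np.round(d["box"],1).tolist()) for d in find_in("wrist",t)[:2]])
cv2.imwrite("pics/w2.png",im)
cv2.imwrite("pics/w2b.png",im[140:])
E
```

```text
[562.35678799  21.24157498 126.75780283] [ 7.82494123e-01 -6.22657944e-01  1.60290744e-04 -7.80990085e-05] [-0.04051742 -0.06173096  0.78484754] 0.02250674269259808
knob [(0.98, [260.6, 235.9, 304.2, 310.7])]
```

View pics/w2b.png

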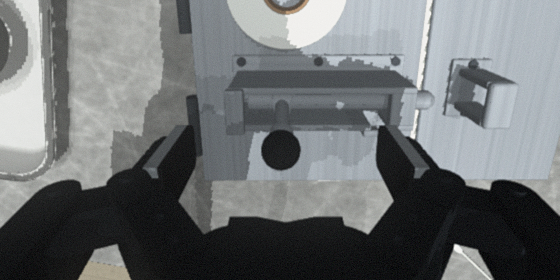

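arm_command(
  targets=[1,0,1.5,0,0,1,0,0,0,0,1,0,0,0,0,1,0,0,0,0,1,0,0,0,0,1,0,0,0,0,1,0,0,0,0,1,0,0,0,0,1,0,0,0,0,1,0,0,0,0],
  force=20,
)

```text
time: 4.42
tcp_pos: [560.6, 21.8, 126.5]
tool_rot: [0.783, -0.622, -0.0, -0.0]
contact_force: [-1.0, 3.0, 5.4]
opening: 16.0
```

```bash
python3 - <<'E'
from h import *
im=snapshot("wrist");o=get_obs();print(o["contact_force"],o["opening"],o["tcp_pos"])
s=snapshot("scene")
A=cv2.resize(im[190:340,180:390],None,fx=2,fy=2,interpolation=cv2.INTER_CUBIC)
B=cv2.resize(s[150:225,190:295],None,fx=4,fy=4,interpolation=cv2.INTER_CUBIC)
cv2.imwrite("pics/g1.png",np.vstack([A,B]))
E
```

```text
[-2.04330626  2.8700231   4.48180471] 15.950121083819353 [560.59994858  21.7380248  126.51733201]
```

View pics/g1.png

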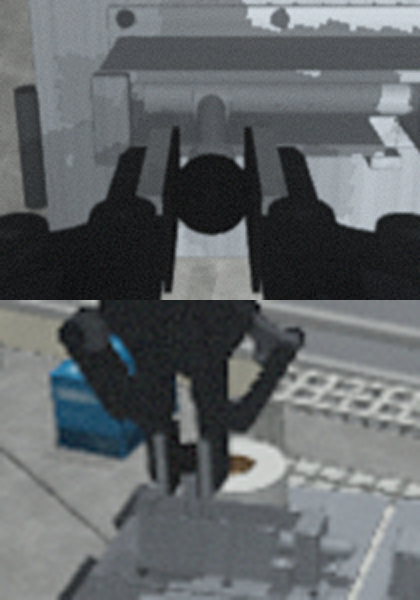

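arm_command(
  targets=[1,2,0,0,0,1,3,0,0,0,1,4,0,0,0,1,4,0,0,0,1,4,0,0,0,1,4,0,0,0,1,4,0,0,0,1,4,0,0,0,1,4,0,0,0,1,3,0,0,0,1,2,0,0,0,1,0,0,0,0,1,0,0,0,0,1,0,0,0,0],
)

```text
time: 5.68
tcp_pos: [569.1, -14.8, 126.5]
tool_rot: [0.783, -0.622, -0.0, -0.001]
contact_force: [-1.6, 3.7, 5.2]
opening: 15.9
```

```bash
python3 - <<'E'
from h import *
im=snapshot("wrist");o=get_obs();Rm=R.from_quat(o["tool_rot"]).as_matrix();print(Rm.T@o["contact_force"],o["opening"],o["tcp_pos"],Rm.T@(o["tcp_pos"]-[560.6,21.74,126.5]))
cv2.imwrite("pics/g2.png",cv2.resize(im[170:340,150:430],None,fx=2.8,fy=2.8,interpolation=cv2.INTER_CUBIC))
E
```

```text
[-4.24464086  0.76384218 -4.39565552] 15.80948235329834 [569.13251558 -14.80481649 126.50638693] [37.52759594 -0.06583004 -0.0518142 ]
```

View pics/g2.png

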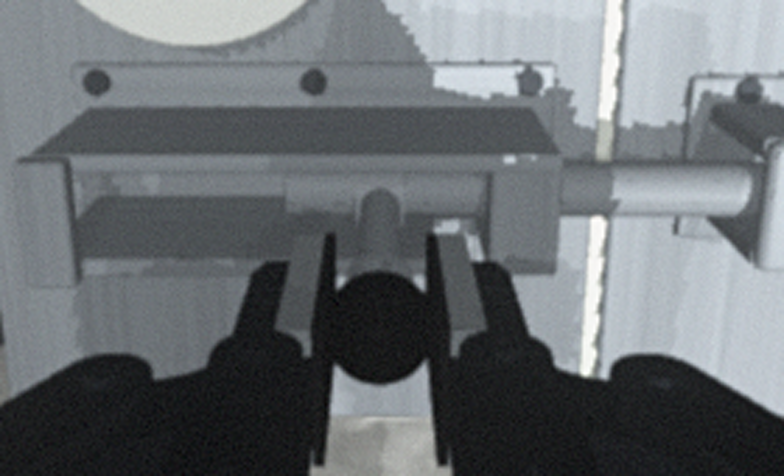

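arm_command(
  targets=[1,2,0,0,0,1,2,0,0,0,1,2,0,0,0,1,2,0,0,0,1,2,0,0,0,1,1,0,0,0,1,1,0,0,0,1,0,0,0,0,1,0,0,0,0],
)

```text
time: 6.48
tcp_pos: [571.7, -25.7, 126.5]
tool_rot: [0.783, -0.622, -0.001, -0.001]
contact_force: [-2.3, 3.7, 5.0]
opening: 16.4
```

```bash
cat > f.py <<'E'
from h import *
o=get_obs();Rm=R.from_quat(o["tool_rot"]).as_matrix();print("F",np.round(Rm.T@o["contact_force"],2),"open",round(o["opening"],2),"d",np.round(Rm.T@(o["tcp_pos"]-[560.6,21.74,126.5]),2),o["time"])
E
python3 f.py
```

```text
F [-4.16  1.45 -5.01] open 16.39 d [ 4.87e+01 -4.00e-02 -1.40e-01] 6.4833
```

arm_command(
  targets=[1,0,0,0,0,1,0,0,0,0,1,0.5,0,0,0,1,0,0,0,0,1,0,0,0,0],
)

```text
time: 6.9
tcp_pos: [571.7, -26.0, 126.5]
tool_rot: [0.783, -0.622, -0.001, -0.001]
contact_force: [-2.6, 4.9, 5.4]
opening: 16.5
```

```bash
python3 f.py
```

```text
F [-5.39  1.37 -5.41] open 16.49 d [ 4.898e+01 -2.000e-02 -1.200e-01] 6.9
```

arm_command(
  targets=[1,0.5,0,0,0,1,0.5,0,0,0,1,0,0,0,0,1,0,0,0,0],
)

```text
time: 7.23
tcp_pos: [571.9, -26.9, 126.5]
tool_rot: [0.783, -0.622, -0.001, -0.001]
contact_force: [-1.9, 6.1, 6.3]
opening: 16.8
```

```bash
python3 f.py
```

```text
F [-6.35  0.46 -6.28] open 16.81 d [ 4.994e+01 -2.000e-02 -1.500e-01] 7.2333
```

```bash
python3 - <<'E'
from h import *
im=snapshot("wrist");cv2.imwrite("pics/w3.png",im)
cv2.imwrite("pics/g3.png",cv2.resize(im[190:330,190:390],None,fx=4,fy=4,interpolation=cv2.INTER_CUBIC))
E
python3 f.py
```

```text
F [-4.9   1.84 -5.98] open 15.88 d [ 4.993e+01 -2.000e-02 -1.500e-01] 7.2833
```

View pics/g3.png

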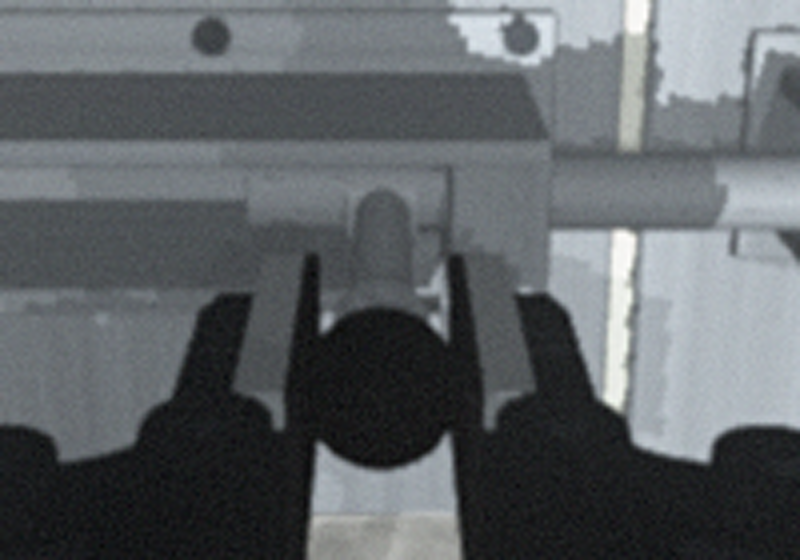

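arm_command(
  targets=[1,1,0,0,0,1,1,0,0,0,1,0,0,0,0,1,0,0,0,0],
)

```text
time: 7.62
tcp_pos: [572.4, -28.9, 126.5]
tool_rot: [0.783, -0.622, -0.001, -0.001]
contact_force: [-2.4, 5.6, 6.3]
opening: 16.4
```

```bash
cat > f.py <<'E'
from h import *
L=[]
for i in range(6):
    o=get_obs();Rm=R.from_quat(o["tool_rot"]).as_matrix()
    L.append(np.r_[Rm.T@o["contact_force"],Rm.T@(o["tcp_pos"]-[560.6,21.74,126.5]),o["opening"]]);
    if i<5: snapshot("wrist")
L=np.array(L);print("F,d,open",np.round(L.mean(0),2),"sd",np.round(L.std(0)[[0,3]],2),o["time"])
E
python3 f.py
```

```text
F,d,open [-5.660e+00  8.500e-01 -6.290e+00  5.202e+01 -1.000e-02 -1.400e-01
  1.623e+01] sd [0.34 0.02] 7.8667
```

arm_command(
  targets=[1,0.5,0,0,0,1,0.5,0,0,0,1,0,0,0,0,1,0,0,0,0],
)

```text
time: 8.2
tcp_pos: [572.6, -29.7, 126.5]
tool_rot: [0.783, -0.622, -0.001, -0.001]
contact_force: [-2.6, 5.8, 7.1]
opening: 16.2
```

```bash
python3 f.py
```

```text
F,d,open [-6.150e+00  8.600e-01 -6.120e+00  5.285e+01 -2.000e-02 -1.400e-01
  1.612e+01] sd [0.41 0.02] 8.45
```

arm_command(
  targets=[1,0.5,0,0,0,1,0,0,0,0,1,0,0,0,0],
)

```text
time: 8.7
tcp_pos: [572.7, -30.2, 126.5]
tool_rot: [0.783, -0.622, -0.001, -0.001]
contact_force: [-1.7, 5.8, 6.4]
opening: 15.9
```

```bash
python3 f.py
```

```text
F,d,open [-5.800e+00  9.400e-01 -5.950e+00  5.331e+01 -2.000e-02 -1.600e-01
  1.625e+01] sd [0.52 0.01] 8.95
```

Still free; continue.

arm_command(
  targets=[1,0.7,0,0,0,1,0,0,0,0,1,0,0,0,0],
)

```text
time: 9.2
tcp_pos: [572.9, -30.8, 126.5]
tool_rot: [0.783, -0.622, -0.001, -0.001]
contact_force: [-1.9, 5.2, 5.4]
opening: 16.2
```

```bash
python3 f.py
```

```text
F,d,open [-5.890e+00  9.800e-01 -6.130e+00  5.400e+01 -2.000e-02 -1.600e-01
  1.616e+01] sd [0.53 0.01] 9.45
```

arm_command(
  targets=[1,0.7,0,0,0,1,0,0,0,0,1,0,0,0,0],
)

```text
time: 9.7
tcp_pos: [573.0, -31.6, 126.5]
tool_rot: [0.783, -0.622, -0.001, -0.001]
contact_force: [-2.1, 6.1, 6.3]
opening: 16.1
```

```bash
python3 f.py
```

```text
F,d,open [-5.790e+00  1.000e+00 -5.890e+00  5.470e+01 -1.000e-02 -1.500e-01
  1.599e+01] sd [0.5  0.02] 9.95
```

arm_command(
  targets=[1,0.7,0,0,0,1,0,0,0,0,1,0,0,0,0],
)

```text
time: 10.2
tcp_pos: [573.1, -32.1, 126.5]
tool_rot: [0.783, -0.622, -0.001, -0.001]
contact_force: [-2.1, 5.4, 6.1]
opening: 16.4
```

```bash
python3 f.py
```

```text
F,d,open [-6.140e+00  1.090e+00 -6.020e+00  5.525e+01 -1.000e-02 -1.600e-01
  1.628e+01] sd [0.36 0.01] 10.45
```

arm_command(
  targets=[1,0.6,0,0,0,1,0,0,0,0,1,0,0,0,0],
)

```text
time: 10.7
tcp_pos: [573.2, -32.1, 126.5]
tool_rot: [0.783, -0.622, -0.001, -0.001]
contact_force: [-2.3, 6.1, 6.4]
opening: 16.3
```

```bash
python3 f.py
```

```text
F,d,open [-7.08  0.77 -6.26 55.31  0.   -0.19 16.23] sd [0.61 0.01] 10.95
```

arm_command(
  targets=[1,0.6,0,0,0,1,0,0,0,0,1,0,0,0,0],
)

```text
time: 11.2
tcp_pos: [573.2, -32.2, 126.5]
tool_rot: [0.783, -0.621, -0.002, -0.001]
contact_force: [-2.2, 7.8, 6.2]
opening: 16.2
```

```bash
python3 f.py
```

```text
F,d,open [-8.080e+00  9.600e-01 -6.570e+00  5.539e+01  4.000e-02 -2.200e-01
  1.612e+01] sd [0.17 0.01] 11.45
```

arm_command(
  targets=[1,-1,0,0,0,1,-0.7,0,0,0,1,0,0,0,0,1,0,0,0,0],
)

```text
time: 11.78
tcp_pos: [573.1, -32.0, 126.5]
tool_rot: [0.783, -0.622, -0.001, -0.001]
contact_force: [-1.1, 5.3, 7.0]
opening: 15.7
```

```bash
python3 f.py
```

```text
F,d,open [-5.340e+00  1.150e+00 -6.070e+00  5.517e+01 -3.000e-02 -1.400e-01
  1.628e+01] sd [0.86 0.01] 12.0333
```

arm_command(
  targets=[1,-0.6,0,0,0,1,0,2.5,0.3,0,1,0,2.5,0.5,0,1,0,2.4,0.6,0,1,0,2.4,0.6,0,1,0,0,0,0,1,0,0,0,0],
)

```text
time: 12.62
tcp_pos: [564.6, -33.8, 124.7]
tool_rot: [0.783, -0.622, 0.0, -0.002]
contact_force: [-0.1, 4.7, 4.2]
opening: 16.0
```

```bash
python3 f.py
```

```text
F,d,open [-5.24 -0.9  -4.69 55.    8.67  1.76 16.06] sd [0.4  0.02] 12.8667
```

arm_command(
  targets=[1,-0.4,0,0,0,1,0,1.2,0.4,0,1,0,1.2,0.4,0,1,0,0,0,0,1,0,0,0,0],
)

```text
time: 13.28
tcp_pos: [562.0, -34.4, 123.7]
tool_rot: [0.783, -0.622, 0.0, -0.001]
contact_force: [-0.7, 5.1, 3.8]
opening: 16.1
```

```bash
python3 f.py
```

```text
F,d,open [-5.18 -0.94 -4.27 54.97 11.29  2.74 16.11] sd [0.35 0.01] 13.5333
```

arm_command(
  targets=[1,-0.3,1.2,0.5,0,1,0,1.2,0.5,0,1,0,0,0,0,1,0,0,0,0],
)

```text
time: 13.87
tcp_pos: [559.4, -35.0, 122.6]
tool_rot: [0.783, -0.622, 0.0, -0.001]
contact_force: [1.0, 5.8, 3.4]
opening: 16.6
```

```bash
python3 f.py
```

```text
F,d,open [-5.11 -1.68 -3.69 54.96 13.94  3.87 16.23] sd [0.22 0.01] 14.1167
```

arm_command(
  targets=[1,-0.2,1.2,0.6,0,1,0,1.1,0.5,0,1,0,0,0,0,1,0,0,0,0],
)

```text
time: 14.45
tcp_pos: [556.8, -35.6, 121.3]
tool_rot: [0.783, -0.622, -0.0, -0.001]
contact_force: [0.6, 5.0, 3.0]
opening: 16.1
```

```bash
python3 f.py
```

```text
F,d,open [-5.33 -1.57 -2.89 54.97 16.65  5.14 16.27] sd [0.3  0.02] 14.7
```

arm_command(
  targets=[1,0,1.1,0.6,0,1,0,1.1,0.6,0,1,0,1.1,0.6,0,1,0,0,0,0,1,0,0,0,0],
)

```text
time: 15.12
tcp_pos: [553.4, -36.4, 119.5]
tool_rot: [0.783, -0.622, -0.0, -0.0]
contact_force: [0.4, 5.1, 2.9]
opening: 16.0
```

```bash
python3 f.py
```

```text
F,d,open [-4.66 -1.28 -2.93 54.96 20.17  7.   16.26] sd [0.35 0.01] 15.3667
```

arm_command(
  targets=[1,0,1.7,0.9,0,1,0,1.7,1.0,0,1,0,1.7,1.1,0,1,0,1.9,1.5,0,1,0,1.9,1.7,0,1,0,1.8,1.8,0,1,0,0,0,0,1,0,0,0,0],
)

```text
time: 16.03
tcp_pos: [542.2, -39.0, 111.1]
tool_rot: [0.783, -0.622, -0.001, 0.0]
contact_force: [-0.5, 5.3, 1.2]
opening: 15.9
```

```bash
python3 f.py
```

```text
F,d,open [-5.42 -0.82 -1.31 55.   31.56 15.39 16.14] sd [0.27 0.02] 16.2833
```

arm_command(
  targets=[1,0,1.4,1.6,0,1,0,1.3,1.7,0,1,0,1.5,2.0,0,1,0,1.4,2.1,0,1,0,1.3,2.1,0,1,0,1.2,2.2,0,1,0,1.1,2.3,0,1,0,0,0,0,1,0,0,0,0],
)

```text
time: 17.03
tcp_pos: [532.4, -41.3, 96.8]
tool_rot: [0.783, -0.622, -0.001, 0.001]
contact_force: [-1.1, 4.8, 0.0]
opening: 16.0
```

```bash
python3 f.py
```

```text
F,d,open [-5.270e+00  4.000e-02  3.000e-02  5.504e+01  4.161e+01  2.973e+01
  1.604e+01] sd [0.33 0.01] 17.2833
```

arm_command(
  targets=[1,0,0.5,1.4,0,1,0,0.4,1.3,0,1,0,0.4,1.3,0,1,0,0,0,0,1,0,0,0,0],
)

```text
time: 17.7
tcp_pos: [530.8, -41.6, 93.0]
tool_rot: [0.783, -0.622, -0.002, 0.001]
contact_force: [-3.3, 5.2, 2.7]
opening: 16.2
```

```bash
python3 f.py
```

```text
F,d,open [-5.37  1.2  -2.27 55.02 43.22 33.59 16.21] sd [0.25 0.01] 17.95
```

arm_command(
  targets=[1,0,0.1,0.7,0,1,0,0,0,0,1,0,0,0,0],
)

```text
time: 18.2
tcp_pos: [530.6, -41.6, 92.4]
tool_rot: [0.783, -0.622, -0.002, 0.001]
contact_force: [-1.6, 3.9, 2.5]
opening: 16.0
```

```bash
python3 f.py
```

```text
F,d,open [-5.09  0.9  -2.52 55.02 43.37 34.25 16.14] sd [0.56 0.01] 18.45
```

arm_command(
  targets=[1,0,0.1,0.7,0,1,0,0.1,0.5,0,1,0,0,0,0,1,0,0,0,0],
)

```text
time: 18.78
tcp_pos: [530.1, -41.8, 91.2]
tool_rot: [0.783, -0.622, -0.002, 0.001]
contact_force: [-2.0, 4.5, 3.2]
opening: 15.9
```

```bash
python3 f.py
```

```text
F,d,open [-5.21  1.9  -3.42 55.03 43.89 35.46 16.17] sd [0.39 0.02] 19.0333
```

arm_command(
  targets=[1,0,0.1,0.8,0,1,0,0,0,0,1,0,0,0,0],
)

```text
time: 19.28
tcp_pos: [529.9, -41.8, 90.4]
tool_rot: [0.783, -0.622, -0.002, 0.001]
contact_force: [-3.4, 4.1, 3.1]
opening: 15.8
```

```bash
python3 f.py
```

```text
F,d,open [-5.08  1.97 -3.48 55.06 44.07 36.28 16.15] sd [0.43 0.01] 19.5333
```

arm_command(
  targets=[1,0,0.1,0.8,0,1,0,0,0,0,1,0,0,0,0],
)

```text
time: 19.78
tcp_pos: [529.8, -41.9, 89.5]
tool_rot: [0.783, -0.622, -0.002, 0.001]
contact_force: [-3.9, 3.7, 2.8]
opening: 16.1
```

```bash
python3 f.py
```

```text
F,d,open [-4.96  2.21 -2.99 55.07 44.19 37.13 16.18] sd [0.44 0.01] 20.0333
```

arm_command(
  targets=[1,0,0.1,0.7,0,1,0,0,0,0,1,0,0,0,0],
)

```text
time: 20.28
tcp_pos: [529.6, -41.9, 88.8]
tool_rot: [0.783, -0.622, -0.002, 0.002]
contact_force: [-3.4, 5.2, 1.8]
opening: 16.4
```

```bash
python3 f.py
```

```text
F,d,open [-5.4   2.27 -3.05 55.02 44.37 37.84 16.28] sd [0.66 0.01] 20.5333
```

arm_command(
  targets=[1,0,0,0.6,0,1,0,0,0,0,1,0,0,0,0],
)

```text
time: 20.78
tcp_pos: [529.4, -41.9, 88.1]
tool_rot: [0.783, -0.622, -0.002, 0.002]
contact_force: [-3.2, 3.8, 2.6]
opening: 16.2
```

```bash
python3 f.py; python3 - <<'E'
from h import *
im=snapshot("wrist");s=snapshot("scene")
A=cv2.resize(im[190:340,180:390],None,fx=2,fy=2,interpolation=cv2.INTER_CUBIC)
B=cv2.resize(s[165:240,200:305],None,fx=4,fy=4,interpolation=cv2.INTER_CUBIC)
cv2.imwrite("pics/g4.png",np.vstack([A,B]))
E
```

```text
F,d,open [-5.2   2.1  -2.76 55.06 44.51 38.52 16.29] sd [0.52 0.01] 21.0333
```

View pics/g4.png

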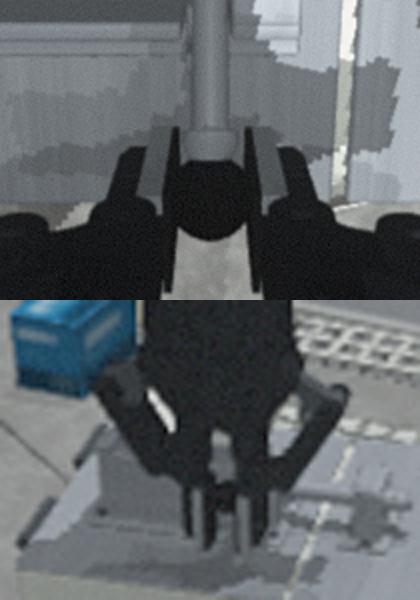

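arm_command(
  targets=[1,0,0,0.7,0,1,0,0,0,0,1,0,0,0,0],
)

```text
time: 21.38
tcp_pos: [529.3, -41.9, 87.4]
tool_rot: [0.783, -0.622, -0.002, 0.002]
contact_force: [-3.4, 4.2, 2.9]
opening: 16.2
```

```bash
python3 f.py
```

```text
F,d,open [-5.12  2.34 -2.92 55.02 44.66 39.23 16.13] sd [0.37 0.01] 21.6333
```

arm_command(
  targets=[1,0,0,0.7,0,1,0,0,0,0,1,0,0,0,0],
)

```text
time: 21.88
tcp_pos: [529.2, -42.0, 86.7]
tool_rot: [0.783, -0.622, -0.002, 0.002]
contact_force: [-4.5, 3.8, 3.3]
opening: 16.0
```

```bash
python3 f.py
```

```text
F,d,open [-5.5   2.67 -2.86 55.08 44.78 39.99 16.11] sd [0.55 0.01] 22.1333
```

arm_command(
  targets=[1,0,0,0.7,0,1,0,0,0,0,1,0,0,0,0],
)

```text
time: 22.38
tcp_pos: [529.0, -42.0, 86.0]
tool_rot: [0.783, -0.622, -0.002, 0.002]
contact_force: [-4.0, 6.1, 3.0]
opening: 16.1
```

```bash
python3 f.py
```

```text
F,d,open [-5.7   2.67 -3.35 55.02 44.89 40.69 16.12] sd [0.61 0.02] 22.6333
```

arm_command(
  targets=[1,0,0,0.8,0,1,0,0,0,0,1,0,0,0,0],
)

```text
time: 22.88
tcp_pos: [528.9, -42.1, 85.2]
tool_rot: [0.783, -0.622, -0.002, 0.002]
contact_force: [-4.8, 4.7, 3.1]
opening: 16.0
```

```bash
python3 f.py; python3 - <<'E'
from h import *
im=snapshot("wrist");cv2.imwrite("pics/w5.png",im)
for n in("knob",):
    for d in silhouettes("wrist",n)[:1]:
        m=d["mask"].astype(np.uint8);c=max(cv2.findContours(m,0,1)[0],key=cv2.contourArea)
        print(d["box"],cv2.minEnclosingCircle(c),m.sum())
w=cv2.imread("pics/w3.png")
cv2.imwrite("pics/g5.png",np.hstack([cv2.resize(q[200:330,235:335],None,fx=4,fy=4,interpolation=cv2.INTER_CUBIC) for q in(w,im)]))
E
```

```text
F,d,open [-5.42  2.98 -2.95 55.1  45.   41.54 16.27] sd [0.26 0.01] 23.1333
[267.5, 153.5, 307.3, 313.2] ((283.0, 232.29299926757812), 78.8086929321289) 3834
```

View pics/g5.png

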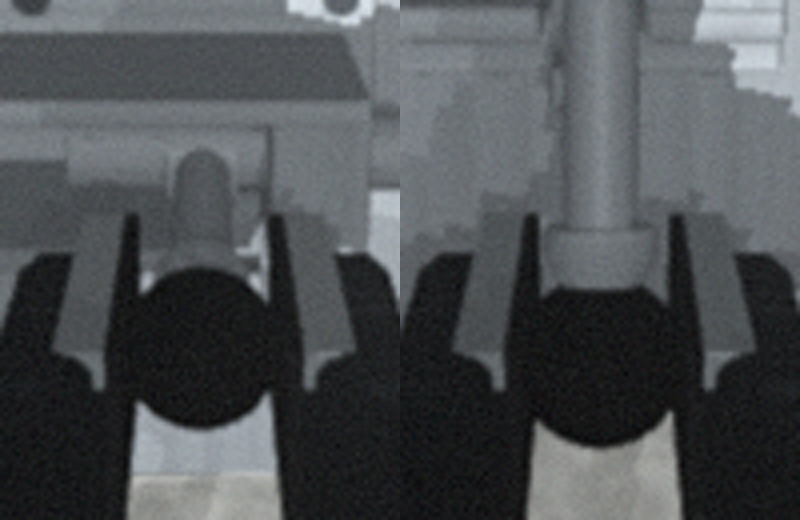

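arm_command(
  targets=[1,-0.5,0,0,0,1,-0.5,0,0,0,1,0,0,0,0,1,0,0,0,0],
)

```text
time: 23.57
tcp_pos: [528.8, -41.4, 85.2]
tool_rot: [0.783, -0.623, -0.002, 0.002]
contact_force: [-4.4, 3.7, 3.5]
opening: 16.3
```

```bash
python3 f.py
```

```text
F,d,open [-4.27  2.95 -2.84 54.45 44.99 41.56 16.18] sd [0.17 0.02] 23.8167
```

arm_command(
  targets=[1,-0.5,0,0,0,1,0,0,0,0,1,0,0,0,0],
)

```text
time: 24.07
tcp_pos: [528.7, -41.0, 85.2]
tool_rot: [0.783, -0.623, -0.002, 0.002]
contact_force: [-4.3, 3.9, 2.7]
opening: 16.4
```

```bash
python3 f.py
```

```text
F,d,open [-4.27  2.87 -2.81 54.02 44.99 41.56 16.19] sd [0.51 0.01] 24.3167
```

arm_command(
  targets=[1,-0.5,0,0,0,1,0,0,0,0,1,0,0,0,0],
)

```text
time: 24.57
tcp_pos: [528.6, -40.6, 85.2]
tool_rot: [0.783, -0.623, -0.002, 0.002]
contact_force: [-3.6, 3.0, 2.2]
opening: 16.0
```

```bash
python3 f.py
```

```text
F,d,open [-4.46  3.02 -2.62 53.54 45.   41.57 16.13] sd [0.41 0.02] 24.8167
```

arm_command(
  targets=[1,-0.5,0,0,0,1,0,0,0,0,1,0,0,0,0],
)

```text
time: 25.07
tcp_pos: [528.5, -40.3, 85.2]
tool_rot: [0.782, -0.623, -0.002, 0.002]
contact_force: [-4.9, 4.0, 1.8]
opening: 16.4
```

```bash
python3 f.py
```

```text
F,d,open [-4.18  3.4  -2.27 53.19 44.98 41.57 16.24] sd [0.39 0.02] 25.3167
```

arm_command(
  targets=[1,-0.7,0,0,0,1,0,0,0,0,1,0,0,0,0],
)

```text
time: 25.57
tcp_pos: [528.5, -40.1, 85.2]
tool_rot: [0.782, -0.623, -0.002, 0.002]
contact_force: [-5.0, 1.6, 1.7]
opening: 16.3
```

```bash
python3 f.py
```

```text
F,d,open [-3.11  4.52 -1.77 53.05 44.91 41.56 16.22] sd [0.41 0.01] 25.8167
```

arm_command(
  targets=[1,-0.5,0,0,0,1,-0.5,0,0,0,1,0,0,0,0,1,0,0,0,0],
)

```text
time: 26.15
tcp_pos: [528.5, -39.9, 85.2]
tool_rot: [0.782, -0.623, -0.001, 0.003]
contact_force: [-5.5, 0.7, 1.8]
opening: 16.2
```

```bash
python3 f.py
```

```text
F,d,open [-1.22  5.   -1.27 52.89 44.85 41.59 16.15] sd [0.52 0.02] 26.4
```

arm_command(
  targets=[0.4,0,0,0,0,0,0,0,0,0,-0.5,0,0,0,0,-0.5,0,0,0,0,-0.5,0,0,0,0,-0.5,0,0,0,0],
)

```text
time: 26.9
tcp_pos: [531.5, -38.0, 86.0]
tool_rot: [0.783, -0.623, 0.0, -0.0]
contact_force: [-0.3, -1.0, -0.5]
opening: 64.2
```

```bash
python3 f.py; python3 - <<'E'
from h import *
im=snapshot("wrist");cv2.imwrite("pics/w6.png",im)
cv2.imwrite("pics/g6.png",im[100:])
E
```

```text
F,d,open [-1.400e-01  4.100e-01  5.000e-02  5.160e+01  4.198e+01  4.057e+01
  6.406e+01] sd [0.59 0.05] 27.15
```

View pics/g6.png

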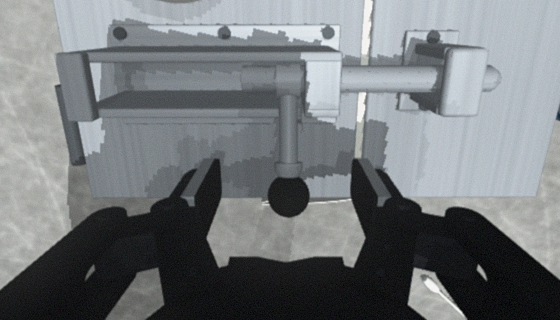

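arm_command(
  targets=[-0.5,0,0,-8,0,-0.5,0,0,-15,0,-0.5,0,0,-20,0,-0.5,0,0,-20,0,-0.5,0,0,-20,0,-0.5,0,0,-20,0,-0.5,0,0,-20,0,-0.5,0,20,-20,0,-0.5,0,0,0,0,-0.5,0,0,0,0,-0.5,0,0,0,0],
)

```text
time: 28.12
tcp_pos: [511.7, -42.3, 228.9]
tool_rot: [0.783, -0.623, 0.0, -0.0]
contact_force: [-0.2, 0.0, -0.9]
opening: 64.1
```

```bash
python3 - <<'E'
from h import *
o=get_obs();print(o["tcp_pos"],o["contact_force"],o["time"])
im=snapshot("wrist");s=snapshot("scene")
P=[597.08,-38.55,.228]
for n in("wrist","scene"):
    for t in ("knob",):
        print(n,[(round(d["score"],2),np.round(d["box"],1).tolist()) for d in find_in(n,t)[:2]])
C=cam("scene");W=cam("wrist",o)
for th in(0.8,1.1,1.25,1.34):
    w=world(P,[-15-50*np.sin(th),69-54,96+50*np.cos(th)]);print(th,proj(C,w),proj(W,w))
B=cv2.resize(s[165:285,190:370],None,fx=4,fy=4,interpolation=cv2.INTER_CUBIC)
cv2.imwrite("pics/g7.png",B)
E
```

```text
[511.74729829 -42.34971467 228.8663822 ] [-0.2411851   0.03900763 -0.93129627] 28.1167
wrist [(0.77, [277.0, 120.7, 301.1, 197.5])]
scene [(0.49, [252.0, 210.7, 263.1, 218.8])]
0.8 [[257.12885968 204.24392511]] [[285.11794602 174.93068023]]
1.1 [[256.19403672 211.25574041]] [[285.13388144 182.99939522]]
1.25 [[255.93251397 214.74118191]] [[285.14257967 184.86797006]]
1.34 [[255.84595232 216.77267206]] [[285.14789305 185.33151541]]
```

View pics/g7.png

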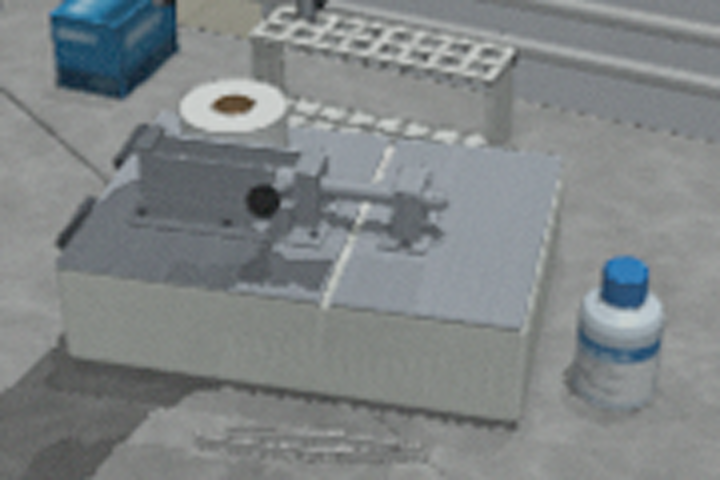

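arm_command(
  targets=[1,2,-10,0,0,1,0,-10,0,0,1,0,0,0,0,1,0,0,20,0,1,0,0,20,0,1,0,0,20,0,1,0,0,20,0,1,0,0,12,0,1,0,0,5,0,1,0,0,2,0,1,0,0,0,0,1,0,0,0,0,1,0,0,0,0],
)

```text
time: 29.4
tcp_pos: [532.2, -40.0, 130.7]
tool_rot: [0.783, -0.623, 0.001, -0.001]
contact_force: [-0.0, -0.4, 0.6]
opening: -0.2
```

```bash
python3 f.py; python3 -c "
from h import *
im=snapshot('wrist');cv2.imwrite('pics/g8.png',im[150:])"
```

```text
F,d,open [-0.1   0.08  0.07 53.7  41.71 -4.08 -0.1 ] sd [0.51 0.04] 29.65
```

arm_command(
  targets=[1,0,2,2,0,1,0,0,2,0,1,0,0,2,0,1,0,0,1,0,1,0,0,0,0,1,0,0,0,0],
)

```text
time: 30.2
tcp_pos: [529.6, -40.3, 122.7]
tool_rot: [0.783, -0.623, -0.0, 0.0]
contact_force: [0.0, -0.3, 0.8]
opening: -0.2
```

```bash
python3 f.py
```

```text
F,d,open [-6.000e-02 -3.000e-02  2.000e-02  5.355e+01  4.408e+01  3.620e+00
 -4.000e-02] sd [0.44 0.02] 30.45
```

arm_command(
  targets=[1,0,0,1,0,1,0,0,0.7,0,1,0,0,0,0,1,0,0,0,0],
)

```text
time: 30.78
tcp_pos: [529.7, -40.4, 121.3]
tool_rot: [0.783, -0.623, 0.0, 0.0]
contact_force: [-0.5, 0.3, 1.3]
opening: -0.6
```

```bash
python3 f.py
```

```text
F,d,open [-0.12 -0.08 -1.27 53.6  44.13  5.27 -0.09] sd [0.33 0.02] 31.0333
```

arm_command(
  targets=[1,0,0,0.8,0,1,0,0,0,0,1,0,0,0,0],
)

```text
time: 31.28
tcp_pos: [529.3, -40.5, 120.3]
tool_rot: [0.783, -0.623, -0.0, 0.0]
contact_force: [-0.9, 0.1, 1.6]
opening: -0.1
```

```bash
python3 f.py
```

```text
Traceback (most recent call last):
  File "f.py", line 6, in <module>
    if i<5: snapshot("wrist")
            ~~~~~~~~^^^^^^^^^
ValueError: 200 camera calls are used up
```

arm_command(
  targets=[1,0,0,0.8,0,1,0,0,0,0,1,0,0,0,0,1,0,0,0,0],
)

```text
time: 31.62
tcp_pos: [529.8, -40.3, 119.5]
tool_rot: [0.783, -0.623, 0.0, -0.0]
contact_force: [-0.9, 0.5, 1.3]
opening: -0.6
```

arm_command(
  targets=[1,0,0,0.8,0,1,0,0,0,0,1,0,0,0,0,1,0,0,0,0],
)

```text
time: 31.95
tcp_pos: [529.7, -40.4, 118.7]
tool_rot: [0.783, -0.623, 0.0, -0.0]
contact_force: [-0.6, -0.0, 1.7]
opening: -0.1
```

arm_command(
  targets=[1,0,0,0.6,0,1,0,0,0,0,1,0,0,0,0,1,0,0,0,0],
)

```text
time: 32.28
tcp_pos: [529.7, -40.4, 118.2]
tool_rot: [0.783, -0.623, 0.0, -0.0]
contact_force: [-1.3, -0.3, 1.6]
opening: -0.0
```

arm_command(
  targets=[1,0,0,0.6,0,1,0,0,0,0,1,0,0,0,0,1,0,0,0,0],
)

```text
time: 32.62
tcp_pos: [529.9, -40.3, 117.6]
tool_rot: [0.783, -0.623, 0.0, -0.0]
contact_force: [-0.9, -1.7, 1.3]
opening: 0.3
```

arm_command(
  targets=[1,0,0,0,0],
)

```text
time: 32.7
tcp_pos: [529.9, -40.3, 117.6]
tool_rot: [0.783, -0.623, 0.0, -0.0]
contact_force: [-1.3, 0.7, 2.5]
opening: -0.0
```

arm_command(
  targets=[1,0,0,0.6,0,1,0,0,0,0,1,0,0,0,0,1,0,0,0,0],
)

```text
time: 33.03
tcp_pos: [529.7, -40.3, 117.0]
tool_rot: [0.783, -0.623, 0.0, -0.0]
contact_force: [-1.2, -0.3, 2.1]
opening: 0.0
```

arm_command(
  targets=[1,0,0,0,0],
)

```text
time: 33.12
tcp_pos: [529.7, -40.4, 117.0]
tool_rot: [0.783, -0.623, 0.0, -0.0]
contact_force: [-0.8, 0.1, 1.2]
opening: -0.3
```

arm_command(
  targets=[1,0,0,0.6,0,1,0,0,0,0,1,0,0,0,0,1,0,0,0,0],
)

```text
time: 33.45
tcp_pos: [529.5, -40.4, 116.3]
tool_rot: [0.783, -0.623, -0.0, 0.0]
contact_force: [-2.1, -0.2, 2.4]
opening: -0.1
```

arm_command(
  targets=[1,0,0,0,0],
)

```text
time: 33.53
tcp_pos: [529.6, -40.4, 116.4]
tool_rot: [0.783, -0.623, -0.0, 0.0]
contact_force: [-1.2, -0.0, 1.8]
opening: -0.3
```

arm_command(
  targets=[1,0,0,0.6,0,1,0,0,0,0,1,0,0,0,0,1,0,0,0,0],
)

```text
time: 33.87
tcp_pos: [529.5, -40.4, 115.8]
tool_rot: [0.783, -0.623, -0.0, 0.0]
contact_force: [-2.2, -0.9, 2.8]
opening: -0.0
```

arm_command(
  targets=[1,0,0,0,0],
)

```text
time: 33.95
tcp_pos: [529.5, -40.4, 115.8]
tool_rot: [0.783, -0.623, -0.0, 0.0]
contact_force: [-2.5, -0.5, 2.4]
opening: -0.1
```

arm_command(
  targets=[1,0,0,0.6,0,1,0,0,0,0,1,0,0,0,0,1,0,0,0,0],
)

```text
time: 34.28
tcp_pos: [529.5, -40.4, 115.5]
tool_rot: [0.783, -0.623, 0.0, 0.0]
contact_force: [-2.5, -0.6, 5.9]
opening: -0.1
```

arm_command(
  targets=[1,0,0,0,0],
)

```text
time: 34.37
tcp_pos: [529.5, -40.5, 115.5]
tool_rot: [0.783, -0.623, 0.0, 0.0]
contact_force: [-3.7, -0.8, 5.9]
opening: -0.3
```

The push now meets a firm stop: force is 5.9 N at TCP z 115.5. The handle is home, so I'm retreating.

arm_command(
  targets=[1,0,0,-0.6,0,1,0,0,-3,0,1,0,0,-10,0,1,0,0,-20,0,1,0,0,-20,0,1,0,0,-20,0,1,0,0,-20,0,1,0,0,-10,0,1,0,0,0,0,1,0,0,0,0,1,0,0,0,0],
)

```text
time: 35.28
tcp_pos: [529.3, -40.3, 218.4]
tool_rot: [0.783, -0.623, -0.0, 0.0]
contact_force: [0.3, 0.3, -0.6]
opening: 0.2
```

```bash
python3 -c "
from rig import *
o=get_obs();print(o['time'],o['tcp_pos'],o['contact_force'],abs(o['qd']).max());print(hand_in())"
```

```text
35.2833 [529.31581266 -40.30633773 218.37513114] [ 0.27372146  0.30700062 -0.58091618] 0.01517153676724023
the job is handed in; nothing more can be done
None
```

The bolt is slid across and its handle is turned down into the notch. I handed the job in at 35.3 s with the arm clear of the case; the hand-in gave no verdict.

- **Sliding:** I pinched the ball and slid the bolt until I felt the end of the slot at about 55 mm of hand movement. I pressed that end with only about 2 N, estimated from the wrist force, then backed off slightly.
- **Turning:** I turned the handle down and felt no wall in the way. I then let the rod rest gently on the notch edge before opening the fingers, so the bolt could not snap back.
- **First release fell short:** after I let go, the scene picture and a touch from above put the handle at only about 1.22–1.24 rad, just under the required 1.25. The opening fingers had probably lifted it.
- **Correction:** I pushed the ball down with the closed fingers. It moved with 1–2.8 N until it met a firm stop at fingertip height 115.5 mm, where the force rose to 5.9 N. A fully home ball should sit at about 116.5 mm, so the handle is home to within about 1 mm. I estimate about 10 N on the notch at that stop, under the 15 N limit.

**Last checks:** the last wrist force reading was about zero, with the arm at rest 100 mm above the ball. The last picture, taken before that final push, showed the nose of the bolt under the staple, and the roll, bottle and forceps looked undisturbed. No picture was taken after the push because the camera calls and picture views were used up, so the final state rests on force and position readings alone.

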